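# Vent the disc filter holder to its mark and clamp the cover

## Robot

A 6-joint arm with a two-finger parallel gripper is mounted at the origin on a cart in front of the work surface, level with it; the furniture and walls round the work are solid. World frame = base frame: x ahead of the robot, y to its left, z up, the work surface at z = 0. Lengths are in m, angles in rad, forces in N, time in s.
With the tool pointing down it reaches from about 0.35 to 0.775 m from the base axis. Payload 7.3 kg.
Tool frame: the origin (TCP) lies between the finger pads; the fingertips stand robot.tips_ahead ahead of it and the grasp point (between the pads) lies 5 mm behind it (robot.tips_ahead is the distance from the TCP to the fingertips, in m); z points along the fingers, y is the line along which they close (so a half turn about z gives the same grasp; the last joint's range is limited). The gripper opens to 92 mm and grips with 3 to 60 N. Pads are 19 mm wide; open, the fingers measure 130 mm over their backs; the gripper's body (75 mm by 190 mm) begins 47 mm behind the grasp point.
Start: joints at [-1.467, 0.342, 1.524, -0, 1.275, -0.146], TCP at [0.13, -0.509, 0.241] pointing down, gripper open.
Joint ranges: [-2.53, 2.53], [-0.77, 2.02], [0.04, 2.7], [-1, 4.14], [0.28, 2.66], [-3.11, 3.11]. Speed limits (rad/s): [2.57, 2.57, 3.14, 3.14, 3.14, 3.14].

## Interface

Orientations are given as a 3x3 rotation matrix whose columns are the frame's x, y, z axes.
In Python, from bench import robot gives the robot as it stands. The module is installed in compiled form; this text tells all that it offers. Calls block until the motion is done:
- robot.move_to(position, orientation): joint-space move of the TCP to a pose.
- robot.move_linear(position, attitude=None, v=0.15): straight line of the TCP; attitude=None keeps the orientation; v is the mean speed in m/s.
- robot.set_joints(angles): joint-space move.
- robot.grip(opening, f_grip=None): finger opening in m; f_grip is the grip in N (None keeps the last); returns when the fingers have stopped.
- robot.dwell(seconds).
- robot.ik(position, orientation): joint angles nearest the present ones, or None.
- robot.camera(name): name is "side" or "top"; returns the picture (480x640x3 uint8, red, green, blue); there is no depth.
- robot.camera_params(name): a dict with "fx", "fy", "cx", "cy" (pixels), "dist_coeffs" ([k1, k2, p1, p2, k3] as OpenCV has them; the pictures are not rectified), "R" (3x3) and "t" (3): a world point X has camera coordinates R X + t. Camera axes: x right, y down, z forward; pixel columns grow to the right and rows downward; lengths in m; the calibration is good to about 2 mm. A picture is of the moment at which its call begins. camera_params takes no time and is no camera call.
A pose or a line that the arm cannot do raises robot.PlanningError and nothing moves.
- robot.hand_in(): hands the job in; it is judged then, once.
Trained networks look in the newest picture that a camera, given by its name, has taken for a name from the list of things; names that differ only in an ending like _2 or _b are one class to them, and where a whole thing is asked for, a point or a joint stands for the part that bears it (a point fixed in the world has none). Each returns a list of dicts, best first, with "confidence" (0 to 1); they miss things now and then, are a little off and sometimes report something else, mostly with a low value. They report only what shows in the picture. A call takes as long as a camera call.
- robot.spot_in(thing, camera): "box" ([left, top, right, bottom] in pixels, round what is visible of it).
- robot.pinpoint(thing, camera): "position" ([row, column] in pixels: a listed point, or the origin of a listed thing).
Readings, each from a call of its own:
- robot.current_time_s(): time.
- robot.current_q(): joint angles.
- robot.current_dq(): joint speeds.
- robot.current_tau(): joint torques, N m.
- robot.current_ee_pos(): TCP position.
- robot.current_ee_rot(): TCP orientation.
- robot.current_contact_force(): force on the tool from outside, world axes, zero at the start.
- robot.current_wrist_torque(): the same for the moment, N m.
- robot.current_finger_gap(): finger opening in m.
- robot.current_finger_force(): force on a finger pad.
Only numpy, scipy, OpenCV 4.12 (cv2) and the standard library are available. Lean on these libraries where they do the work, as an engineer would, in place of code of your own. Each camera call takes 0.05 s, during which the arm holds its last target. There are 200 camera calls.

## Task

The cover of the tilted steel filter holder sits unclamped in its seat with the vent nozzle pointing the wrong way. While all three clamp knobs are still open, turn the cover in its seat until the nozzle points straight at the index tab on the uphill rim, so that air can escape at the highest point; then turn the three black wing knobs clockwise, one after another in any order, fully home to their end stops, so that their clamp fingers hold the cover with the nozzle still on the tab. Leave everything else on the bench where it is.

Things in the scene. Friction and masses are not known exactly. Their poses are not given: they have to be found in the camera images.
- housing: lower half of a steel disc filter holder, fixed on a four-legged stand (base 220 x 210 mm); its face leans 30 degrees from level towards the stand's front. Origin: centre of the seat under the cover, 108 mm above the bench. z: its axis, out of the face; x: uphill in the face, to the index tab; y: left along the face. The seat's wall: inner radius 52.5, 10 thick, 8 mm high.
- index_mark (a point): top of the index tab, a tongue 16 mm wide with a dark 4.5 mm ridge, on the housing's uphill rim, 70 mm from the axis along the housing's x
- cover (a joint): turn (rad) of the steel disc cover in its seat about the housing's z: 0 when its vent nozzle points at the index tab, growing counter-clockwise seen from above; stiff, stays where left. 101 mm across, rim 12 mm thick. Dark grip block at its centre: 28 mm wide across the nozzle, 36 mm along it, 18 to 54 mm above the seat, with a 23 mm round plug 6 mm high on top. Starts at 0.5 to 1.3.
- nozzle_tip (a point): free end of the dark barbed vent nozzle (14 mm across), 51 mm out from the housing's axis, 37 mm above the seat
- knob_front (a joint): turn (rad) of the captive clamp bolt in front (lowest), 80 mm from the housing's axis at 180 degrees from its x: 0 open, 1.40 end stop; grows CLOCKWISE seen from above; stiff, stays where left; sinks 2.5 mm on the way. At 1.40 its wing and dog (clamp finger, 38 mm long) point at the housing's axis, over the cover's rim; at q they stand (1.40 - q) counter-clockwise of that.
- knob_left (a joint): turn (rad) of the captive clamp bolt at the upper left, 80 mm from the housing's axis at +60 degrees from its x: 0 open, 1.40 end stop; grows CLOCKWISE seen from above; stiff, stays where left; sinks 2.5 mm on the way. At 1.40 its wing and dog (clamp finger, 38 mm long) point at the housing's axis, over the cover's rim; at q they stand (1.40 - q) counter-clockwise of that.
- knob_right (a joint): turn (rad) of the captive clamp bolt at the upper right, 80 mm from the housing's axis at -60 degrees from its x: 0 open, 1.40 end stop; grows CLOCKWISE seen from above; stiff, stays where left; sinks 2.5 mm on the way. At 1.40 its wing and dog (clamp finger, 38 mm long) point at the housing's axis, over the cover's rim; at q they stand (1.40 - q) counter-clockwise of that.
- knob_front_grip (a point): grip point on the front (lowest) bolt's axis, amid its black wing grip: 46 mm long, 13 mm thick, 12 mm of wing above this point and 14 mm below it, then a 21 mm round collar, and the steel dog's top face 24 mm below it. z: bolt axis (the housing's z). x: along the wing, towards the dog's tip.
- knob_left_grip (a point): grip point on the upper left bolt's axis, amid its black wing grip: 46 mm long, 13 mm thick, 12 mm of wing above this point and 14 mm below it, then a 21 mm round collar, and the steel dog's top face 24 mm below it. z: bolt axis (the housing's z). x: along the wing, towards the dog's tip.
- knob_right_grip (a point): grip point on the upper right bolt's axis, amid its black wing grip: 46 mm long, 13 mm thick, 12 mm of wing above this point and 14 mm below it, then a 21 mm round collar, and the steel dog's top face 24 mm below it. z: bolt axis (the housing's z). x: along the wing, towards the dog's tip.
- jar: clear sample jar, 46 mm across, 80 mm tall, right of the holder. Loose bystander: leave it alone. Origin: centre of its underside.
- cup_small: clear weighing cup, 43 mm across, 27 mm tall, right front of the holder. Loose bystander: leave it alone. Origin: centre of its underside.
- cup_fluted: clear fluted cup, 47 mm across, 58 mm tall, left behind the holder. Loose bystander: leave it alone. Origin: centre of its underside.
- forceps: steel tweezers, 123 x 15 x 10 mm, lying left in front of the holder. Loose bystander: leave it alone. Origin: centre of its underside.

How it is judged:
By the outcome, as a careful person would: the job done as asked, in the order asked, and still so for the second after the job is handed in, with the robot touching nothing.
It also fails if it takes over 70 s, if anything falls off the work surface, if the arm or the gripper's body presses on something with over 40 N, if the wrist force passes 120 N, or if a joint passes its speed limit or range.

## Working session

There is one attempt and no reset: what is moved stays moved. The work goes in short steps, each a Python script; the robot and the scene stay as the last script left them, time stands still between calls to the robot, and variables do not carry over. Pictures are saved under pics/ and viewed, at most 10 in all, crops included, and the job is handed in when it is done.

```bash
mkdir -p pics; python3 - <<'E'
from bench import robot
import cv2,numpy as np
for c in("side","top"):
    im=robot.camera(c); cv2.imwrite(f"pics/{c}0.png",im[:,:,::-1])
    p=robot.camera_params(c); print(c,{k:np.round(v,4).tolist() for k,v in p.items()})
    for n in["housing","index_mark","nozzle_tip","knob_front_grip","knob_left_grip","knob_right_grip","cover","jar","cup_fluted"]:
        r=robot.pinpoint(n,c); print(n,[(np.round(d["position"],1).tolist(),round(d["confidence"],2)) for d in r[:3]])
print(robot.tips_ahead,robot.current_time_s())
E
```

```text
side {'fx': 483.7465, 'fy': 483.7465, 'cx': 315.9441, 'cy': 242.8726, 'dist_coeffs': [0.0458, 0.0, 0.0, 0.0, 0.0], 'R': [[-0.9982, -0.0552, -0.0247], [0.003, 0.3637, -0.9315], [0.0604, -0.9299, -0.3629]], 't': [0.5946, 0.0916, 0.8834]}
housing [([227.9, 287.0], 0.59)]
index_mark [([209.6, 259.6], 0.7)]
nozzle_tip [([205.8, 286.0], 0.58)]
knob_front_grip [([224.1, 336.0], 0.73), ([211.2, 260.4], 0.58)]
knob_left_grip [([209.1, 285.2], 0.68)]
knob_right_grip [([189.4, 278.6], 0.63)]Traceback (most recent call last):
  File "<stdin>", line 7, in <module>
ValueError: it knows: cup_fluted, cup_small, forceps, housing, index_mark, jar, knob_front_grip, knob_left_grip, knob_right_grip, nozzle_tip
```

```bash
python3 - <<'E'
from bench import robot
import cv2,numpy as np
for c in("top",):
    im=robot.camera(c); cv2.imwrite(f"pics/{c}0.png",im[:,:,::-1])
    p=robot.camera_params(c); print(c,{k:np.round(v,4).tolist() for k,v in p.items()})
    for n in["housing","index_mark","nozzle_tip","knob_front_grip","knob_left_grip","knob_right_grip","jar","cup_fluted","cup_small","forceps"]:
        r=robot.pinpoint(n,c); print(n,[(np.round(d["position"],1).tolist(),round(d["confidence"],2)) for d in r[:3]])
print(robot.tips_ahead,robot.current_time_s())
a=cv2.imread("pics/side0.png")[120:320,180:420]; b=cv2.imread("pics/top0.png")
cv2.imwrite("pics/sidec.png",cv2.resize(a,None,fx=3,fy=3,interpolation=2))
E
```

```text
top {'fx': 522.4605, 'fy': 522.4605, 'cx': 322.2933, 'cy': 245.0048, 'dist_coeffs': [-0.1403, 0.0, 0.0, 0.0, 0.0], 'R': [[-0.0053, -0.9999, -0.0142], [-0.9905, 0.0072, -0.1371], [0.1372, 0.0134, -0.9905]], 't': [0.0541, 0.6034, 1.0399]}
housing [([217.4, 388.4], 0.61)]
index_mark [([185.1, 376.1], 0.56), ([261.2, 305.0], 0.23)]
nozzle_tip [([215.3, 367.5], 0.76)]
knob_front_grip [([259.7, 391.7], 0.93)]
knob_left_grip [([210.7, 348.5], 0.63)]
knob_right_grip [([198.6, 418.5], 0.75)]
jar [([201.6, 448.7], 0.91), ([209.8, 348.4], 0.57)]
cup_fluted [([217.2, 300.7], 0.64)]
cup_small [([260.8, 460.6], 0.85), ([263.0, 392.0], 0.61)]
forceps [([260.5, 303.6], 0.56)]
0.014 0.9
```

View pics/top0.png

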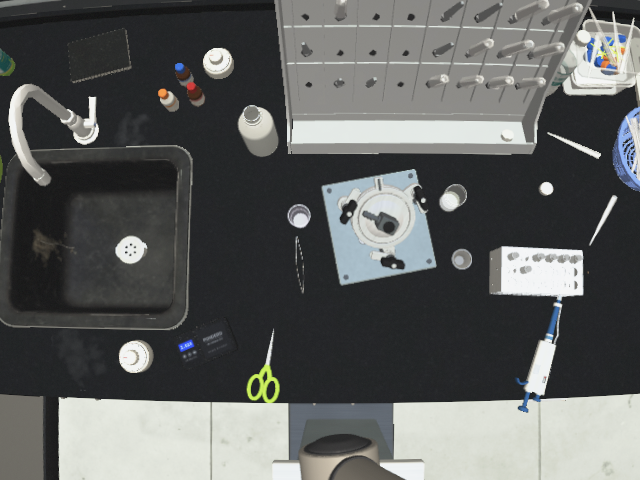

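View pics/sidec.png

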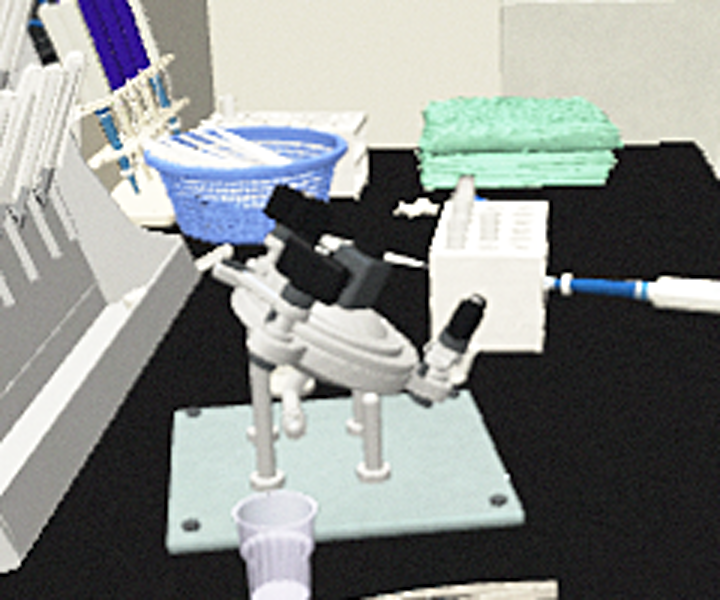

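```bash
cat > h.py <<'E'
from bench import robot
import cv2,numpy as np
from scipy.optimize import least_squares
from scipy.spatial.transform import Rotation as Ro
def proj(c,X):
    p=robot.camera_params(c); K=np.array([[p["fx"],0,p["cx"]],[0,p["fy"],p["cy"]],[0,0,1]])
    return cv2.projectPoints(np.array(X,float).reshape(-1,3),cv2.Rodrigues(np.array(p["R"]))[0],np.array(p["t"],float),K,np.array(p["dist_coeffs"],float))[0][:,0]
def ray_z(c,uv,z):
    p=robot.camera_params(c); K=np.array([[p["fx"],0,p["cx"]],[0,p["fy"],p["cy"]],[0,0,1]])
    n=cv2.undistortPoints(np.array(uv,float).reshape(-1,1,2),K,np.array(p["dist_coeffs"],float))[:,0]
    R=np.array(p["R"]);o=-R.T@p["t"];d=np.c_[n,np.ones(len(n))]@R
    return o+d*((z-o[2])/d[:,2])[:,None]
def RH(yaw): return Ro.from_euler("ZY",[yaw,-np.pi/6]).as_matrix()
E
python3 - <<'E'
from h import *
obs={"top":dict(o=(217.4,388.4),i=(185.1,376.1),n=(215.3,367.5),f=(259.7,391.7),l=(210.7,348.5),r=(198.6,418.5)),
"side":dict(o=(227.9,287.0),i=(209.6,259.6),n=(205.8,286.0),f=(224.1,336.0),l=(209.1,285.2),r=(189.4,278.6))}
def pts(v):
    x,y,yaw,q,hk,hi=v; k=lambda a:(80e-3*np.cos(a),80e-3*np.sin(a),hk)
    L=np.array([(0,0,0),(.07,0,hi),(.051*np.cos(q),.051*np.sin(q),.037),k(np.pi),k(np.pi/3),k(-np.pi/3)])
    return L@RH(yaw).T+[x,y,.108]
def res(v):
    return np.concatenate([(proj(c,pts(v))-[o[k][::-1] for k in"oinflr"]).ravel() for c,o in obs.items()]+[[(v[4]-.045)/.004,(v[5]-.012)/.004]])
s=least_squares(res,[.5,-.12,.1,1,.045,.012],loss="soft_l1")
print(s.x.round(4)); print(res(s.x)[:24].reshape(2,6,2).round(1))
im=cv2.imread("pics/top0.png").astype(int)
m=((im[:,:,0]-im[:,:,2]>25)&(im[:,:,0]>120)).astype(np.uint8); m[:150]=0;m[300:]=0;m[:,:310]=0;m[:,445:]=0
P=np.argwhere(m)[:,::-1]; h=cv2.convexHull(P.astype(np.int32))
W=ray_z("top",h[:,0].astype(float),.008)
r=cv2.minAreaRect((W[:,:2]*1000).astype(np.float32)); print(r)
E
```

```text
[ 0.6477 -0.0692  0.2062  0.8791  0.0429  0.006 ]
[[[-5.7  0.3]
  [ 1.8 -0.5]
  [-3.8 -3.1]
  [ 1.4  3.2]
  [-0.8  2.1]
  [ 1.8 -1.2]]

 [[ 3.  -1.5]
  [-0.5 -0.9]
  [-0.2  3.2]
  [-0.4  0.3]
  [-0.1  0.1]
  [ 0.3  0.1]]]
((650.3563232421875, -70.02116394042969), (214.5991973876953, 204.2371368408203), 10.347099304199219)
```

```bash
python3 - <<'E'
from h import *
obs={"top":dict(i=(185.1,376.1),n=(215.3,367.5),f=(259.7,391.7),l=(210.7,348.5),r=(198.6,418.5)),
"side":dict(i=(209.6,259.6),n=(205.8,286.0),f=(224.1,336.0),l=(209.1,285.2),r=(189.4,278.6))}
def pts(v):
    x,y,yaw,q,hk,hi=v; k=lambda a:(80e-3*np.cos(a),80e-3*np.sin(a),hk)
    L=np.array([(.07,0,hi),(.051*np.cos(q),.051*np.sin(q),.037),k(np.pi),k(np.pi/3),k(-np.pi/3)])
    return L@RH(yaw).T+[x,y,.108]
def res(v):
    return np.concatenate([(proj(c,pts(v))-[o[k][::-1] for k in"inflr"]).ravel() for c,o in obs.items()]+[[(v[4]-.045)/.004,(v[5]-.012)/.004,(v[2]-.1806)/.006]])
s=least_squares(res,[.65,-.07,.18,1,.045,.012],loss="soft_l1");v=s.x
print(v.round(4)); print(res(v)[:20].reshape(2,5,2).round(1).tolist())
T=cv2.imread("pics/top0.png");S=cv2.imread("pics/side0.png")
F=5
def draw(im,c,x0,y0,w,h):
    a=cv2.resize(im[y0:y0+h,x0:x0+w],None,fx=F,fy=F,interpolation=cv2.INTER_CUBIC)
    R=RH(v[2]);g=lambda L:((proj(c,np.array(L)@R.T+[v[0],v[1],.108])-[x0,y0]+.5)*F).astype(int)
    t=np.linspace(0,2*np.pi,60)
    for r,z,col in((.0505,.012,(0,0,255)),(.0625,.008,(0,255,0)),(.0115,.060,(255,0,255))):
        cv2.polylines(a,[g(np.c_[r*np.cos(t),r*np.sin(t),0*t+z])],True,col,1)
    Z=np.array([[np.cos(v[3]),-np.sin(v[3]),0],[np.sin(v[3]),np.cos(v[3]),0],[0,0,1]])
    cv2.polylines(a,[g(np.array([(.018,.014,.054),(-.018,.014,.054),(-.018,-.014,.054),(.018,-.014,.054)])@Z.T)],True,(255,0,255),1)
    cv2.polylines(a,[g([(0,0,.037),(.051*np.cos(v[3]),.051*np.sin(v[3]),.037)])],False,(0,255,255),1)
    for b in(np.pi,np.pi/3,-np.pi/3):
        d=b+np.pi+1.4; e=np.array([np.cos(d),np.sin(d),0])*.023; c0=np.array([.08*np.cos(b),.08*np.sin(b),v[4]+.012])
        cv2.polylines(a,[g([c0-e,c0+e])],False,(0,255,255),1)
    cv2.circle(a,tuple(map(int,g([(.07,0,v[5])])[0])),4,(0,0,255),1)
    # plate
    cv2.polylines(a,[((proj(c,np.array([(sx*.11,sy*.105,0) for sx,sy in((1,1),(1,-1),(-1,-1),(-1,1))])@Ro.from_euler("z",v[2]).as_matrix().T+[.6504,-.07,.008])-[x0,y0]+.5)*F).astype(int)],True,(0,128,255),1)
    return a
cv2.imwrite("pics/ov.png",draw(T,"top",315,160,130,118)); cv2.imwrite("pics/ovs.png",draw(S,"side",240,170,110,90))
E
```

```text
[ 0.6471 -0.0691  0.1844  0.8835  0.0429  0.0054]
[[[2.3, -0.4], [-4.0, -3.1], [0.3, 3.7], [-0.9, 1.6], [2.0, -0.1]], [[-0.4, -0.7], [-0.3, 3.3], [0.0, 0.7], [-0.6, 0.2], [1.3, 0.0]]]
```

View pics/ov.png

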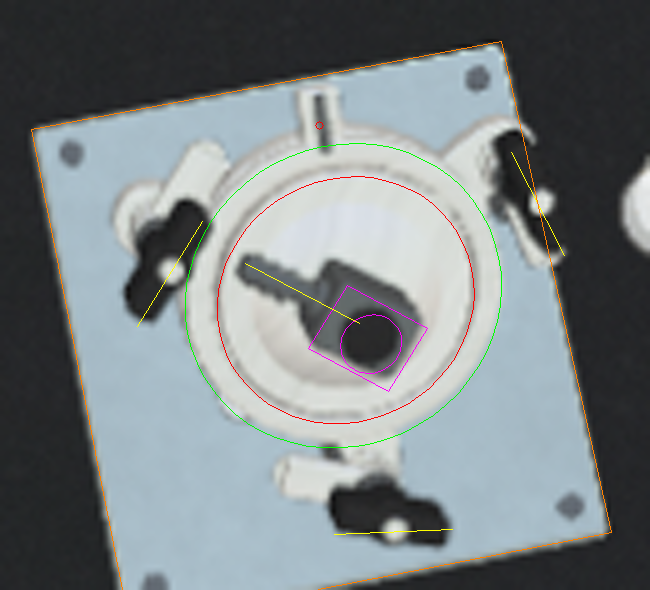

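View pics/ovs.png

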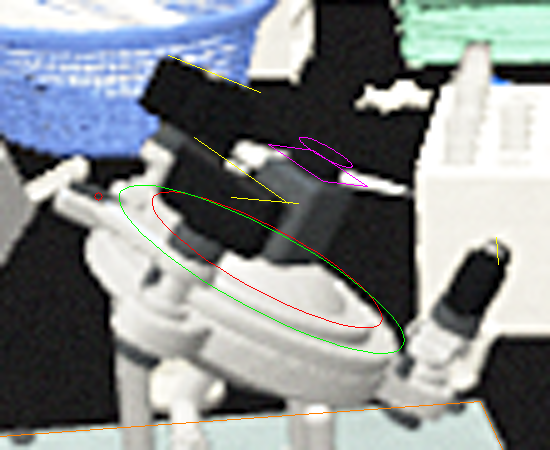

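```bash
cat >> h.py <<'E'
V=np.array([0.6471,-0.0691,0.1844]); Q0=.8835; HK=.0429
H=RH(V[2]); O=np.array([V[0],V[1],.108])
def W(L): return H@np.array(L,float)+O
def tool(a,flip=0):  # tool x along housing-frame angle a, z into the face
    a+=np.pi*flip; x=H@[np.cos(a),np.sin(a),0]; z=-H[:,2]
    return np.c_[x,np.cross(z,x),z]
KN={"front":np.pi,"left":np.pi/3,"right":-np.pi/3}
def kxy(n): return .08*np.cos(KN[n]),.08*np.sin(KN[n])
def st():
    print("t",round(robot.current_time_s(),2),"ee",(H.T@(robot.current_ee_pos()-O)*1e3).round(1),"F",(H.T@robot.current_contact_force()).round(1),"M",(H.T@robot.current_wrist_torque()).round(2),"gap",round(robot.current_finger_gap()*1e3,1),"ff",np.round(robot.current_finger_force(),1),"q6",round(robot.current_q()[5],3))
E
python3 - <<'E'
from h import *
f=lambda j:None if j is None else np.round(j,2).tolist()
for fl in(0,1):
    print("cover",fl,f(robot.ik(W([0,0,.042]),tool(Q0,fl))),f(robot.ik(W([0,0,.042]),tool(0,fl))),f(robot.ik(W([0,0,.13]),tool(Q0,fl))))
    for n in KN:
        x,y=kxy(n);d=KN[n]+np.pi
        print(n,fl,f(robot.ik(W([x,y,HK+.002]),tool(d+1.4,fl))),f(robot.ik(W([x,y,HK]),tool(d-.05,fl))),f(robot.ik(W([x,y,HK+.05]),tool(d+1.4,fl))))
E
```

```text
cover 0 [-0.37, 0.44, 1.81, 0.57, 0.51, -0.31] [-0.37, 0.44, 1.81, 0.57, 0.51, 0.57] [-0.42, 0.27, 1.82, 0.47, 0.67, -0.23]
front 0 [-0.45, 0.41, 2.01, 0.84, 0.41, -1.2] [-0.45, 0.41, 2.01, 0.85, 0.41, 0.24] [-0.49, 0.3, 2.03, 0.71, 0.5, -1.08]
left 0 [-0.21, 0.42, 1.76, 0.4, 0.51, 1.56] [-0.21, 0.42, 1.76, 0.41, 0.5, 3.01] [-0.23, 0.33, 1.77, 0.37, 0.59, 1.59]
right 0 [-0.44, 0.5, 1.62, 0.51, 0.65, -2.9] [-0.44, 0.5, 1.62, 0.51, 0.65, -1.45] [-0.47, 0.41, 1.63, 0.48, 0.73, -2.88]
cover 1 [-0.37, 0.44, 1.81, 0.57, 0.51, 2.83] [-0.37, 0.44, 1.81, 0.57, 0.51, -2.57] [-0.42, 0.27, 1.82, 0.47, 0.67, 2.91]
front 1 [-0.45, 0.41, 2.01, 0.84, 0.41, 1.94] [-0.45, 0.41, 2.01, 0.85, 0.41, -2.9] [-0.49, 0.3, 2.03, 0.71, 0.5, 2.06]
left 1 [-0.21, 0.42, 1.76, 0.4, 0.51, -1.58] [-0.21, 0.42, 1.76, 0.41, 0.5, -0.13] [-0.23, 0.33, 1.77, 0.37, 0.59, -1.55]
right 1 [-0.44, 0.5, 1.62, 0.51, 0.65, 0.24] [-0.44, 0.5, 1.62, 0.51, 0.65, 1.69] [-0.47, 0.41, 1.63, 0.48, 0.73, 0.26]
```

```bash
python3 - <<'E'
from h import *
robot.grip(.052)
R=tool(Q0)
robot.move_to(W([0,0,.19]),R); st()
robot.move_linear(W([0,0,.10]),R); 
c=robot.current_contact_force(); 
robot.move_linear(W([0,0,.043]),R,v=.08); st()
robot.grip(.02,8); st()
F=robot.current_contact_force(); print("tool frame F",(robot.current_ee_rot().T@F).round(1))
cv2.imwrite("pics/g1.png",cv2.resize(robot.camera("top")[130:290,290:470],None,fx=4,fy=4,interpolation=2)[:,:,::-1])
E
```

```text
t 3.86 ee [-1.0e-01 -8.0e-01  1.9e+02] F [-0.6 -0.2  0.7] M [-0.07  0.25  0.04] gap 52.3 ff 0.0 q6 -0.2
t 5.47 ee [ 0.1 -0.  43. ] F [-0.7 -0.7 -0.2] M [-0.03  0.2  -0.02] gap 51.8 ff 0.0 q6 -0.309
t 5.97 ee [ 0.5 -0.4 43.3] F [ 1.2 -1.4  2.1] M [-0.17  0.05  0.1 ] gap 28.9 ff 8.0 q6 -0.309
tool frame F [-0.3  1.8 -2.1]
```

View pics/g1.png

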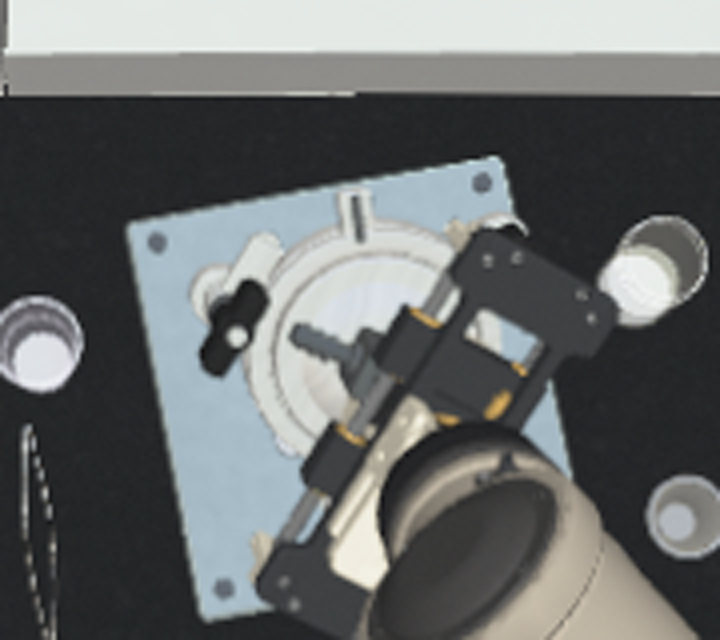

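```bash
python3 - <<'E'
from h import *
robot.grip(.02,45); st()
for a in np.linspace(Q0,0,5)[1:]:
    R=tool(a); j=robot.ik(W([0,0,.043]),R)
    q=np.array(robot.current_q()); print(np.abs(np.array(j)-q).max().round(3))
    robot.set_joints(j); st()
robot.dwell(.3); st()
E
```

```text
t 6.24 ee [ 0.5 -0.3 43.3] F [ 1.6 -1.2  3.4] M [-0.23 -0.02 -0.03] gap 28.2 ff 43.9 q6 -0.309
0.221
t 6.57 ee [ 0.3 -0.2 43.3] F [ 0.9 -1.5  5.5] M [-0.19  0.08 -0.15] gap 28.3 ff 43.8 q6 -0.092
0.225
t 6.89 ee [ 0.1  0.1 43.3] F [1.2 0.2 5.9] M [-0.05  0.18 -0.12] gap 27.9 ff 43.8 q6 0.128
0.225
t 7.22 ee [ 0.   0.3 43.3] F [0.1 0.3 6.2] M [ 0.03  0.21 -0.17] gap 27.8 ff 43.8 q6 0.349
0.225
t 7.54 ee [-0.1  0.6 43.3] F [-0.3  1.5  7. ] M [ 0.2   0.27 -0.15] gap 28.3 ff 43.8 q6 0.57
t 7.84 ee [-0.   0.6 43.3] F [0.7 1.5 6. ] M [ 0.23  0.23 -0.2 ] gap 27.9 ff 43.8 q6 0.57
```

```bash
python3 - <<'E'
from h import *
robot.grip(.052); 
robot.move_linear(W([0,0,.14]),v=.15)
q=np.array(robot.current_q()); q[0]-=.75; robot.set_joints(q); st()
im=robot.camera("top")
print(robot.pinpoint("nozzle_tip","top"),robot.pinpoint("index_mark","top"))
x0,y0,F=325,165,6
a=cv2.resize(im[y0:y0+95,x0:x0+110],None,fx=F,fy=F,interpolation=2)[:,:,::-1].copy()
g=lambda L:((proj("top",[W(l) for l in L])-[x0,y0]+.5)*F).astype(int)
cv2.polylines(a,[g([(0,0,.037),(.051,0,.037)])],False,(0,255,255),1)
cv2.polylines(a,[g([(.053,0,.008),(.078,0,.008)])],False,(0,0,255),1)
cv2.polylines(a,[g([(0,0,.060),(.051,0,.037)])],False,(0,255,0),1)
cv2.imwrite("pics/g2.png",a)
E
```

```text
t 10.82 ee [-238.5 -326.5  276.8] F [-0.1  0.3 -0.4] M [ 0.21  0.21 -0.13] gap 51.9 ff 0.0 q6 0.657
[{'position': [197.4, 384.1], 'confidence': 0.74}, {'position': [197.8, 420.3], 'confidence': 0.17}] [{'position': [188.1, 380.2], 'confidence': 0.88}]
```

View pics/g2.png

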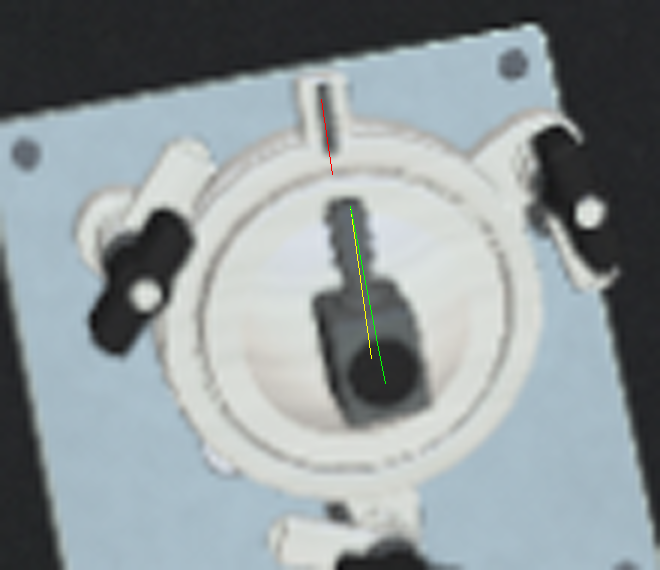

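```bash
python3 - <<'E'
from h import *
im=robot.camera("top"); cv2.imwrite("pics/raw2.png",im[:,:,::-1])
p=robot.camera_params("top");K=np.array([[p["fx"],0,p["cx"]],[0,p["fy"],p["cy"]],[0,0,1]])
def onplane(uv,h):
    n=cv2.undistortPoints(np.array(uv,float).reshape(-1,1,2),K,np.array(p["dist_coeffs"],float))[:,0]
    R=np.array(p["R"]);o=H.T@(-R.T@p["t"]-O);d=np.c_[n,np.ones(len(n))]@R@H
    return (o+d*((h-o[2])/d[:,2])[:,None])*1e3
F=8;g=cv2.resize(im.min(2),None,fx=F,fy=F,interpolation=cv2.INTER_CUBIC).astype(float)
def rows(r0,r1,c0,c1,thr):  # dark-weighted centre per row, original pixel coords
    out=[]
    for r in np.arange(r0,r1,.5):
        l=g[int((r+.5)*F),int((c0+.5)*F):int((c1+.5)*F)]; w=np.clip(thr-l,0,None)
        if w.sum()>0: out.append((c0+(w*np.arange(len(w))).sum()/w.sum()/F,r))
    return np.array(out)
rid=rows(180.5,188.5,376.5,382.5,160); noz=rows(200,210,378,389,130)
plug=np.argwhere(g<45); plug=plug[(abs(plug[:,0]/F-227)<8)&(abs(plug[:,1]/F-388.5)<8)][:,::-1]/F-.5
for nm,a,h in(("ridge",rid,.009),("noz",noz,.037),("plug",plug.mean(0)[None],.060)):
    P=onplane(a,h); print(nm,len(a),P.mean(0).round(2), "slope deg",np.degrees(np.polyfit(P[:,0],P[:,1],1)[0]).round(2) if len(P)>1 else "", P[[0,-1]].round(1)[:,:2].tolist())
caps=[]
for n,c in(("left",(348.7,213.7)),("right",(422.8,200.0))):
    w=np.argwhere(g>150); w=w[(abs(w[:,0]/F-.5-c[1])<3)&(abs(w[:,1]/F-.5-c[0])<3)][:,::-1]/F-.5
    P=onplane(w.mean(0)[None],HK+.013)[0]; print(n,P.round(1),(np.array(kxy(n))*1e3).round(1))
# plate edges
m=((im[:,:,2].astype(int)-im[:,:,0]>25)&(im[:,:,2]>120)).astype(np.uint8)
m[:150]=0;m[300:]=0;m[:,:310]=0;m[:,445:]=0
hu=cv2.convexHull(np.argwhere(m)[:,::-1].astype(np.int32))
Wp=ray_z("top",hu[:,0].astype(float),.008); r=cv2.minAreaRect((Wp[:,:2]*1000).astype(np.float32)); print(r, "model yaw",np.degrees(V[2]))
E
```

```text
ridge 16 [71.75 -0.44  9.  ] slope deg 0.48 [[79.2, -0.4], [64.3, -0.3]]
noz 20 [39.67  1.93 37.  ] slope deg 0.91 [[49.1, 1.9], [30.1, 1.6]]
plug 1 [ 3.41  0.59 60.  ] slope deg  [[3.4, 0.6], [3.4, 0.6]]
left [41.3 68.5 55.9] [40.  69.3]
right [ 40.9 -70.1  55.9] [ 40.  -69.3]
((650.3749389648438, -69.9182357788086), (214.51087951660156, 204.05796813964844), 10.352190017700195) model yaw 10.56534174221238
```

```bash
cat >> h.py <<'E'
def nozy(name):
    im=robot.camera("top"); cv2.imwrite(f"pics/{name}.png",im[:,:,::-1])
    p=robot.camera_params("top");K=np.array([[p["fx"],0,p["cx"]],[0,p["fy"],p["cy"]],[0,0,1]])
    def onplane(uv,h):
        n=cv2.undistortPoints(np.array(uv,float).reshape(-1,1,2),K,np.array(p["dist_coeffs"],float))[:,0]
        R=np.array(p["R"]);o=H.T@(-R.T@p["t"]-O);d=np.c_[n,np.ones(len(n))]@R@H
        return (o+d*((h-o[2])/d[:,2])[:,None])*1e3
    F=8;g=cv2.resize(im.min(2),None,fx=F,fy=F,interpolation=cv2.INTER_CUBIC).astype(float)
    def rows(r0,r1,c0,c1,thr):
        out=[]
        for r in np.arange(r0,r1,.5):
            l=g[int((r+.5)*F),int((c0+.5)*F):int((c1+.5)*F)]; w=np.clip(thr-l,0,None)
            if w.sum()>0: out.append((c0+(w*np.arange(len(w))).sum()/w.sum()/F,r))
        return np.array(out)
    for nm,a,h in(("ridge",rows(180.5,188.5,376.5,382.5,160),.009),("noz",rows(200,210,376,391,130),.037)):
        P=onplane(a,h); print(nm,P.mean(0).round(2),"slope",np.degrees(np.polyfit(P[:,0],P[:,1],1)[0]).round(2))
E
python3 - <<'E'
from h import *
nozy("n0")
robot.move_to(W([0,0,.12]),tool(0)); robot.move_linear(W([0,0,.043]),tool(0),v=.12)
robot.grip(.02,55); st()
robot.set_joints(robot.ik(W([0,0,.043]),tool(-.03))); robot.dwell(.2); st()
print("ee ang err deg",np.degrees(np.arctan2(*(H.T@robot.current_ee_rot()[:,0])[[1,0]])).round(2))
robot.grip(.052); robot.move_linear(W([0,0,.14]),v=.2)
q=np.array(robot.current_q()); q[0]-=.75; robot.set_joints(q); st()
nozy("n1")
E
```

```text
ridge [71.75 -0.44  9.  ] slope 0.49
noz [39.67  1.94 37.  ] slope 0.91
t 13.97 ee [ 0.3  0.6 43.5] F [0.8 4.5 5.7] M [0.75 0.14 0.  ] gap 28.0 ff 54.0 q6 0.574
t 14.43 ee [ 0.3  0.6 43.4] F [-0.6  3.7  7.2] M [ 0.8   0.18 -0.03] gap 27.8 ff 54.0 q6 0.604
ee ang err deg -1.7
t 17.24 ee [-238.5 -326.5  276.9] F [-0.5 -0.2 -0. ] M [ 0.24  0.23 -0.16] gap 52.1 ff 0.0 q6 0.687
ridge [71.75 -0.44  9.  ] slope 0.41
noz [39.38  0.44 37.  ] slope 1.2
```

```bash
cat >> h.py <<'E'
def turn(n,fl):
    x,y=kxy(n);d=KN[n]+np.pi;z=HK+.0035
    R=tool(d+1.4,fl)
    robot.grip(.036)
    robot.move_to(W([x,y,z+.06]),R); robot.move_linear(W([x,y,z]),R,v=.1); st()
    robot.grip(.005,8); st()
    g=robot.current_finger_gap()
    if not .011<g<.0165 or np.linalg.norm(robot.current_contact_force())>25: print("CHECK"); return
    robot.grip(.005,55); st(); M0=(H.T@robot.current_wrist_torque())[2]
    for b in(1.05,.7,.35,.05,0,-.03,-.06,-.09):
        robot.set_joints(robot.ik(W([x,y,z-.0025*(1-max(b,0)/1.4)]),tool(d+b,fl)))
        if b<.1: robot.dwell(.1)
        e=H.T@robot.current_ee_rot()[:,0]*(-1)**fl; print("b",b,"actual",((np.arctan2(e[1],e[0])-d+np.pi)%(2*np.pi)-np.pi).round(3),end=" "); st()
        if b<0.1 and abs((H.T@robot.current_wrist_torque())[2]-M0)>1.5: print("stop felt");break
    robot.grip(.036); robot.move_linear(W([x,y,z+.06]),v=.15); st()
E
python3 -c "
from h import *
turn('front',0)"
```

```text
t 20.1 ee [-80.   -0.2  46.5] F [-0.6  0.4 -0.1] M [-0.06  0.26  0.05] gap 36.1 ff 0.0 q6 -1.195
t 20.56 ee [-79.2  -0.3  46.8] F [2.9 0.3 3.3] M [ 0.04 -0.15 -0.04] gap 16.1 ff 7.2 q6 -1.195
t 20.77 ee [-79.   -0.2  47. ] F [3.2 0.8 6.4] M [ 0.15 -0.26 -0.09] gap 12.6 ff 53.8 q6 -1.195
b 1.05 actual 1.05 t 21.2 ee [-79.2  -0.   46.4] F [2.9 2.1 8. ] M [ 0.22 -0.08 -0.09] gap 12.7 ff 54.4 q6 -0.847
b 0.7 actual 0.7 t 21.62 ee [-79.5   0.2  45.7] F [2.1 2.  8. ] M [ 0.33  0.04 -0.03] gap 13.1 ff 54.4 q6 -0.498
b 0.35 actual 0.35 t 22.05 ee [-79.6   0.5  45.1] F [1.8 2.  8.9] M [ 0.44  0.06 -0.06] gap 12.6 ff 54.4 q6 -0.15
b 0.05 actual 0.05 t 22.54 ee [-79.7   0.6  44.7] F [ 0.4  3.6 12.6] M [ 0.58  0.12 -0.17] gap 12.9 ff 54.6 q6 0.148
b 0 actual 0.001 t 22.89 ee [-79.7   0.7  44.7] F [ 0.2  3.6 13.6] M [0.63 0.07 0.21] gap 13.0 ff 54.8 q6 0.197
b -0.03 actual -0.027 t 23.24 ee [-79.7   0.7  44.7] F [ 1.   3.8 12.5] M [0.63 0.   0.81] gap 12.3 ff 55.5 q6 0.226
b -0.06 actual -0.055 t 23.59 ee [-79.7   0.8  44.7] F [ 0.5  2.8 11.8] M [0.61 0.11 1.25] gap 12.7 ff 56.6 q6 0.256
b -0.09 actual -0.085 t 23.94 ee [-79.9   0.8  44.7] F [-0.1  3.9 12.4] M [0.58 0.24 1.27] gap 13.0 ff 57.5 q6 0.286
t 25.12 ee [-8.000e+01 -1.000e-01  1.063e+02] F [-0.1  0.4 -0.6] M [ 0.02  0.28 -0.05] gap 36.2 ff 0.0 q6 0.431
```

```bash
python3 -c "
from h import *
turn('left',1)"
```

```text
t 27.8 ee [40.2 69.2 46.5] F [-0.4 -0.7 -0.8] M [ 0.03  0.12 -0.02] gap 35.7 ff 0.0 q6 -1.576
t 28.31 ee [41.  70.  46.9] F [2.8 4.2 1.6] M [ 0.68 -0.47 -0.13] gap 13.1 ff 8.0 q6 -1.576
t 28.52 ee [41.  70.  46.9] F [4.  5.2 1.5] M [ 0.76 -0.44 -0.11] gap 12.4 ff 55.0 q6 -1.576
b 1.05 actual 1.05 t 28.95 ee [41.1 70.  46.3] F [3.7 5.5 0.6] M [ 0.83 -0.46 -0.07] gap 12.5 ff 55.0 q6 -1.226
b 0.7 actual 0.7 t 29.38 ee [41.2 70.1 45.7] F [2.2 5.5 1.6] M [ 0.99 -0.53 -0.08] gap 12.8 ff 55.0 q6 -0.877
b 0.35 actual 0.35 t 29.8 ee [41.3 70.1 45.1] F [3.4 5.2 1.5] M [ 0.85 -0.49 -0.12] gap 12.4 ff 55.0 q6 -0.527
b 0.05 actual 0.05 t 30.29 ee [41.4 70.2 44.8] F [3.7 6.6 2.4] M [ 0.87 -0.37 -0.06] gap 12.8 ff 55.0 q6 -0.228
b 0 actual 0.001 t 30.64 ee [41.5 70.1 44.7] F [4.9 6.2 2.6] M [ 0.84 -0.32  0.15] gap 12.7 ff 55.0 q6 -0.178
b -0.03 actual -0.027 t 30.99 ee [41.6 70.2 44.7] F [4.6 6.9 2.3] M [ 0.98 -0.34  0.67] gap 12.4 ff 55.3 q6 -0.149
b -0.06 actual -0.056 t 31.34 ee [41.6 70.2 44.7] F [5.4 5.6 1.8] M [ 0.96 -0.44  1.12] gap 12.8 ff 56.2 q6 -0.12
b -0.09 actual -0.085 t 31.69 ee [41.6 70.1 44.7] F [3.8 6.1 1.6] M [ 0.91 -0.42  1.36] gap 12.8 ff 57.8 q6 -0.09
t 32.87 ee [ 39.9  69.3 106.3] F [ 0.7  0.1 -1.2] M [-0.07  0.26  0.01] gap 36.1 ff 0.0 q6 -0.05
```

```bash
python3 -c "
from h import *
turn('right',1)
robot.move_linear(W([.03,-.06,.16]),v=.2)
q=np.array(robot.current_q()); q[0]-=.75; robot.set_joints(q); st()
nozy('n2')
a=cv2.imread('pics/n2.png')[150:300,270:490]; cv2.imwrite('pics/n2c.png',cv2.resize(a,None,fx=3.6,fy=3.6,interpolation=2))
"
```

```text
t 34.44 ee [ 40.3 -69.2  46.5] F [0.9 1.4 0.3] M [-0.04  0.33  0.01] gap 36.0 ff 0.0 q6 0.242
t 34.92 ee [ 40.1 -69.1  46.8] F [0.3 3.1 5.3] M [ 0.3   0.43 -0.06] gap 14.3 ff 7.7 q6 0.243
t 35.14 ee [ 40.  -69.2  46.9] F [-1.9  2.5  7.7] M [ 0.25  0.6  -0.05] gap 13.0 ff 54.2 q6 0.242
b 1.05 actual 1.05 t 35.57 ee [ 39.9 -68.7  46.3] F [-1.9  3.2  7.5] M [ 0.61  0.61 -0.04] gap 13.1 ff 54.2 q6 0.593
b 0.7 actual 0.7 t 35.99 ee [ 40.  -68.3  45.6] F [-1.6  4.6  7.1] M [ 0.83  0.51 -0.11] gap 12.3 ff 54.2 q6 0.942
b 0.35 actual 0.35 t 36.42 ee [ 40.2 -68.   45. ] F [-0.7  5.4  7.1] M [ 1.09  0.33 -0.09] gap 12.6 ff 54.2 q6 1.292
b 0.05 actual 0.05 t 36.91 ee [ 40.5 -67.8  44.7] F [2.  7.6 8. ] M [ 1.31  0.27 -0.2 ] gap 12.8 ff 54.5 q6 1.591
b 0 actual 0.001 t 37.26 ee [ 40.5 -67.8  44.7] F [-0.4  7.6  9.3] M [1.4  0.26 0.22] gap 13.1 ff 54.7 q6 1.641
b -0.03 actual -0.027 t 37.61 ee [ 40.5 -67.7  44.6] F [-0.1  7.   8.5] M [1.4  0.3  0.84] gap 12.7 ff 55.5 q6 1.67
b -0.06 actual -0.056 t 37.96 ee [ 40.5 -67.9  44.6] F [-0.3  6.6  7.9] M [1.25 0.21 1.06] gap 12.6 ff 56.3 q6 1.699
b -0.09 actual -0.085 t 38.31 ee [ 40.6 -67.9  44.7] F [1.  7.5 8.7] M [1.28 0.29 1.34] gap 12.8 ff 57.9 q6 1.729
t 39.48 ee [ 39.8 -69.3 106.3] F [-0.2 -0.5 -0.6] M [ 0.1   0.31 -0.01] gap 36.2 ff 0.0 q6 1.76
t 41.57 ee [-247.4 -381.7  319.4] F [ 0.1  0.8 -0.4] M [ 0.33  0.18 -0.15] gap 36.3 ff 0.0 q6 1.77
ridge [71.75 -0.44  9.  ] slope 0.42
noz [39.42  0.67 37.  ] slope 1.24
```

View pics/n2c.png

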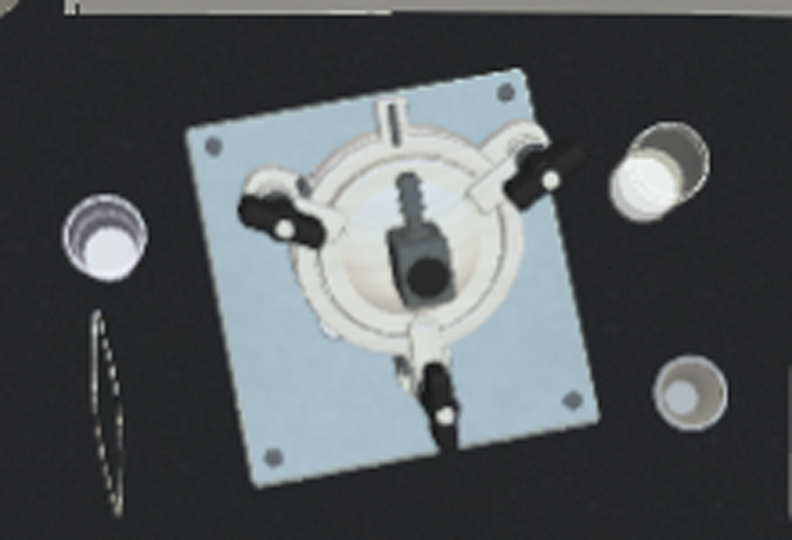

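The picture shows all three wings pointing at the axis with their dogs over the rim. The nozzle tip at (407,180) is in line with the tab at (393,122), and the bystanders have not moved.

```bash
python3 -c "
from bench import robot
print(robot.hand_in())"
```

```text
the job is handed in; nothing more can be done
None
```

The job is handed in: I turned the cover until its nozzle pointed at the index tab (about 1° off by camera), then turned all three knobs to their end stops in the order front, left, right, at about 42 s on the robot's clock, with nothing else on the bench moved.

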